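# Set the sprung pointer to its length mark and hold it

## Task

On the grey pointer stand, turn the black lock knob fully anticlockwise (seen from above) to its end stop to free the telescoping rod. Then pull the rod out by its upright grip post, against its inner spring, until the rod's pointer blade stands level with the clip on the scale rail (the length mark), and hold it there for the reading: the program finishes with the gripper still holding the post at the mark, as the rod springs back if let go. Leave the other things on the table where they are.

Things in the scene. Friction and masses are not known exactly. Their poses are not given: they have to be found in the camera images.
- stand: Grey stand, fixed; base plate 295 x 110 x 12 mm, origin on the table near its middle, z up. The rod is pulled out along its -x axis (rod axis y = 0, 60 mm up). +y: side of the scale rail (y = 36 to 48 mm, top 38 mm up, x = -144 to -19). Steel barrel 24 to 29 mm thick, x = 5 to 144, top 75 mm up; lock block x = 63 to 121, y = +-22, top 78 mm up, 4 mm stop pin at x = 117 rising to 88.
- lock_knob (a joint): Angle of the lock knob in rad: 0 = fully anticlockwise, at the end stop, rod free; it grows clockwise seen from above, up to 1.5. It starts between 0.9 and 1.4, where a cam inside the block locks the rod. Stiff (about 0.06 N m of friction), stays where left.
- lock_knob_grip (a point): Centre of the knob's black bar grip, on the vertical turning axis, 98 mm above the table (stand frame x = 90, y = 0). The bar is 40 mm long, 11 mm thick, from 87 to 110 mm above the table, on a 40 mm disc. Its own x axis runs along the bar: parallel to the barrel at the end stop (angle 0), turned clockwise from that by the knob's angle.
- pointer_rod (a joint): How far the rod is pulled out, in m: 0 = fully in, where the spring holds it at the start; at most 0.105. The pull is about 6 N at the start and grows by 0.8 N per 10 mm; it slides straight along the stand's -x.
- rod_grip (a point): Middle of the gripping length of the upright black round post on the rod's outer end (moves with the rod), 104 mm above the table; post 18 mm in diameter from 76 to 112 mm above the table, with a 20 mm head up to 122 mm, thinner below. Stand frame x = -45, y = 0 mm when the rod is in.
- rod_pointer (a point): Tip of the thin steel pointer blade (3 mm thick along the rod) that sticks out from the rod's end towards the scale rail, straight under the post's centre line along the rod (same stand x as the post), 33 mm towards the stand's +y, 60 mm above the table. Moves with the rod.
- length_mark (a point): The length mark: middle of the inner face of the upright dark steel clip on the scale rail, 10 mm wide along the rail, 16 mm deep, rising to 66 mm above the table; fixed. Its axes are parallel to the stand's. The blade's tip passes it with 3 mm of gap; it lies 45 to 85 mm from the blade's starting place, along the stand's -x.
- terminal_box: Red plastic box with coloured terminals on top, 68 x 73 x 134 mm, loose on the table, bystander; origin at its underside.
- kf25_elbow: Grey metal pipe elbow, 40 x 78 x 82 mm, loose bystander; origin at its underside.
- kf_clamp: Silvery ring clamp, 59 x 91 x 14 mm, loose bystander; origin at its underside.

How it is judged:
By the outcome, as a careful person would: the job done as asked, in the order asked, and still so for the second after the job is handed in, while the arm keeps its last pose, push and grip.
It also fails if it takes over 45 s, if anything falls off the work surface, if the arm or the gripper's body presses on something with over 40 N, if the wrist force passes 120 N, or if a joint passes its speed limit or range.

## Robot

A 7-joint arm with a two-finger parallel gripper is mounted at the origin on a cart in front of the work surface, level with it; the furniture and walls round the work are solid. World frame = base frame: x ahead of the robot, y to its left, z up, the work surface at z = 0. Lengths are in m, angles in rad, forces in N, time in s.
With the tool pointing down it reaches from about 0.4 to 0.85 m from the base axis. Payload 10.4 kg.
Tool frame: the origin (TCP) lies on the centre line of the jaws, within the pads' length; the fingertips stand 22 mm ahead of it and the grasp point (between the pads) lies 3 mm ahead of it; z points along the fingers, y is the line along which they close (so a half turn about z gives the same grasp; the last joint's range is limited). The gripper opens to 87 mm and grips with 3 to 60 N. Pads are 19 mm wide; open, the fingers measure 117 mm over their backs; the gripper's body (75 mm by 190 mm) begins 51 mm behind the grasp point.
Start: joints at [-1.255, 0.332, -0.065, 1.46, 0.022, 1.35, -0.088], TCP at [0.208, 0.589, 0.245] pointing down, gripper open.
Joint ranges: [-2.6, 2.6], [-0.5, 2.12], [-1.47, 1.34], [0.16, 2.42], [-1.27, 4.41], [0.06, 2.06], [-2.6, 2.6]. Speed limits (rad/s): [2.22, 2.22, 2.79, 2.79, 3.14, 3.14, 3.14].

## Interface

Orientations are given as a unit quaternion [x, y, z, w].
In Python, from bench import r, imaging gives the robot as it stands (r), with the cameras (imaging).
- The arm moves only by the shell command python3 jog.py 'ROWS' [FORCE]. ROWS is a JSON list of rows, 1 to 12 of them, each of 5 numbers: dx, dy, dz in m, then a turn about the tool's z in rad, then the finger opening in m; each row is the pose to reach, as a shift and turn from the pose commanded when the command began, along the tool's axes at that moment; what a row does not reach only later rows make up. A row lasts 1/10 s, in which the tool goes at most 0.05 m and 0.15 rad, less where a joint would pass 70% of its speed; a pose out of reach is approached as far as the arm can. The fingers move at their own pace and stop on an object; FORCE is the grip in N (left out, the last holds). Time passes only in rows, so rows that do not move let the fingers close. It prints the time, the measured TCP pose, the force, the opening and the grip force at its end.
- r.read_state(): the state, without advancing time (a new reading comes with each control period).
- imaging.camera(name): name is "side" or "top"; returns a dict with "img" (480x640x3 uint8, red, green, blue), "fx", "fy", "cx", "cy" (pixels), "pose" (4x4, takes a point from camera to world coordinates). Camera axes: x right, y down, z forward; pixel columns grow to the right and rows downward; lengths in m; the calibration is good to about 2 mm. A picture is of the moment at which its call begins. There is no depth.
- r.close_job(): hands the job in; it is judged then, once.
The state is a dict: "time": time; "joint_positions": joint angles; "joint_vel": joint speeds; "joint_torque": joint torques, N m; "ee_pos": TCP position; "eef_rot": TCP orientation; "ft_force": force on the tool from outside, world axes, zero at the start; "torque": the same for the moment, N m; "width": finger opening in m; "grip_force": force on a finger pad.
Only numpy, scipy, OpenCV 4.12 (cv2) and the standard library are available. Lean on these libraries where they do the work, as an engineer would, in place of code of your own. Each camera call takes 0.05 s, during which the arm holds its last target. There are 200 camera calls.

## Working session

There is one attempt and no reset: what is moved stays moved. The work goes in short steps, Python scripts to look and compute and a shell command to move; the robot and the scene stay as the last step left them, time stands still between calls to the robot, and variables do not carry over. Pictures are saved under pics/ and viewed, at most 10 in all, crops included, and the job is handed in when it is done.

```bash
ls; mkdir -p pics
python3 - <<'E'
from bench import r, imaging
import cv2,pickle
for n in("top","side"):
    c=imaging.camera(n);cv2.imwrite(f"pics/{n}0.png",c["img"][:,:,::-1]);pickle.dump(c,open(n+"0.pkl","wb"))
    print(n,c["fx"],c["cx"],c["cy"],c["pose"].round(3).tolist())
s=r.read_state();print(s["time"],s["ee_pos"],s["eef_rot"],s["width"])
E
```

```text
bench.py
jog.py
pics
top 469.34660212446306 319.71388838774186 241.90907862053587 [[0.02, -0.988, 0.15, 0.341], [-1.0, -0.017, 0.02, 0.012], [-0.017, -0.151, -0.988, 1.272], [0.0, 0.0, 0.0, 1.0]]
side 574.7947948829616 315.00891115031214 240.61902364425967 [[0.994, -0.071, 0.08, 0.449], [-0.104, -0.448, 0.888, -1.106], [-0.027, -0.891, -0.453, 0.654], [0.0, 0.0, 0.0, 1.0]]
0.1 [0.20761828 0.58917138 0.24385004] [ 1.68573482e-01  9.85688891e-01 -6.19494935e-04 -8.71331619e-05] 0.0873728043204714
```

View pics/top0.png

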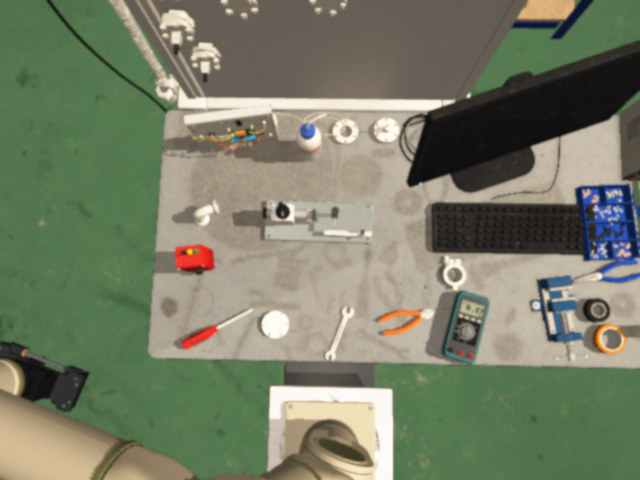

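View pics/side0.png

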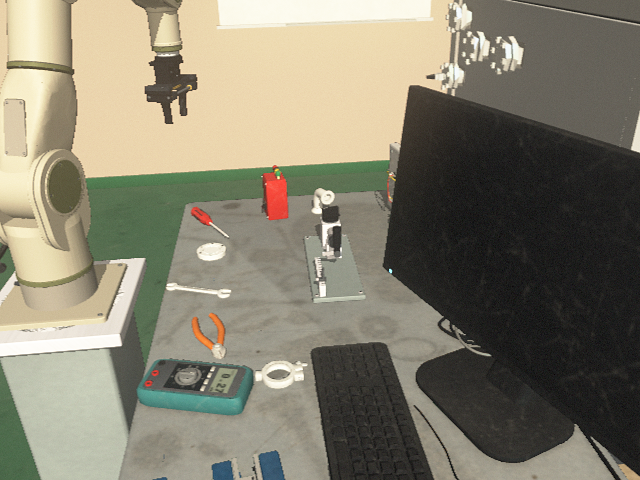

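The top view shows the stand at px (264..373, 200..243), with the knob at about (285,212), the post at about (335,212) and the rail at about (345,234). The rod pulls out to the image right, which is world −y. In the side view the stand is at (305..365, 205..300).

Run:
```python
import cv2
a=cv2.imread("pics/top0.png")[195:250,255:380];cv2.imwrite("pics/topc.png",cv2.resize(a,None,fx=6.4,fy=6.4,interpolation=cv2.INTER_CUBIC))
a=cv2.imread("pics/side0.png")[195:310,290:380];cv2.imwrite("pics/sidec.png",cv2.resize(a,None,fx=5.2,fy=5.2,interpolation=cv2.INTER_CUBIC))
```

```text
(no output)
```

View pics/topc.png

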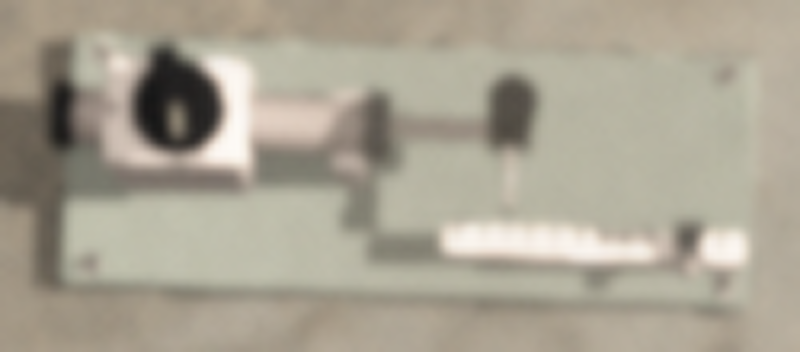

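View pics/sidec.png

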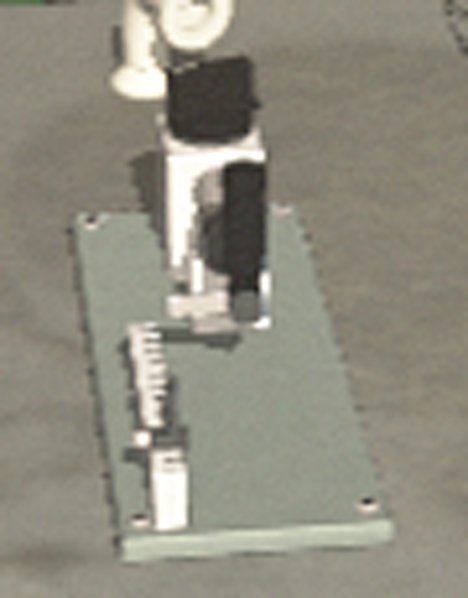

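The base corners, post head, blade tip and clip are readable in both crops. The clip top is at top-crop (688,238) and the blade tip at (511,205). The knob bar runs steeply, from about (165,45) to (178,130). Next I fit the stand pose with these points.

```bash
cat > h.py <<'E'
import numpy as np,pickle,cv2
from scipy.optimize import least_squares
def proj(c,P):
    T=np.linalg.inv(c["pose"]);p=np.atleast_2d(P)@T[:3,:3].T+T[:3,3]
    return np.c_[c["fx"]*p[:,0]/p[:,2]+c["cx"],c["fy"]*p[:,1]/p[:,2]+c["cy"]]
def W(q,S):
    S=np.atleast_2d(S)/1000.;c,s=np.cos(q[2]),np.sin(q[2])
    return np.c_[q[0]+c*S[:,0]-s*S[:,1],q[1]+s*S[:,0]+c*S[:,1],S[:,2]]
def uncrop(p,f,o): return (np.array(p)+.5)/f-.5+np.array(o)
E
cat > fit.py <<'E'
from h import *
t,s=[pickle.load(open(n+"0.pkl","rb")) for n in("top","side")]
St=np.array([[147.5,-55,12],[-147.5,-55,12],[-147.5,55,12],[147.5,55,12],[-45,33,60],[-45,0,122]])
pt=uncrop([(76,38),(757,58),(748,303),(64,287),(511,205),(515,90)],6.4,(255,195))
Ss=np.array([[-147.5,55,12],[-147.5,-55,12],[147.5,55,12]])
ps=uncrop([(120,542),(393,524),(76,215)],5.2,(290,195))
ct=uncrop([(688,238)],6.4,(255,195))
def res(q,uses=(1,1)):
    o=[]
    if uses[0]: o.append(proj(t,W(q,St))-pt)
    if uses[1]: o.append(proj(s,W(q,Ss))-ps)
    return np.vstack(o).ravel()
for u in((1,0),(0,1),(1,1)):
    f=least_squares(res,[.5,0,1.57],args=(u,));q=f.x;print(u,q.round(4))
print(f.fun.reshape(-1,2).round(1).tolist())
# clip x: top centre y=44, z=66
g=least_squares(lambda x:(proj(t,W(q,[x[0],x[1],66]))-ct).ravel(),[-110,44]).x
b=least_squares(lambda x:(proj(t,W(q,[x[0],x[1],60]))-pt[4]).ravel(),[-45,33]).x
print("clip",g,"blade",b)
np.save("q.npy",q)
print("knob",W(q,[90,0,98]),"post",W(q,[-45,0,104]))
# bar overlay for angles
rows=[]
for a in(.9,1.1,1.25,1.4):
    im=cv2.resize(t["img"][195:230,265:310,::-1],None,fx=8,fy=8,interpolation=cv2.INTER_CUBIC)
    for z in(110,):
        c,s_=np.cos(-a),np.sin(-a)
        P=[[90+c*x-s_*y,s_*x+c*y,z] for x,y in((20,5.5),(20,-5.5),(-20,-5.5),(-20,5.5))]
        p=(proj(t,W(q,P))-[265,195]+.5)*8-.5
        cv2.polylines(im,[p.round().astype(int)],True,(0,0,255),1)
    rows.append(im)
cv2.imwrite("pics/bar.png",np.vstack([np.hstack(rows[:2]),np.hstack(rows[2:])]))
E
python3 fit.py
```

```text
(1, 0) [0.593  0.0419 1.5654]
(0, 1) [0.5895 0.0371 1.5417]
(1, 1) [0.5915 0.0412 1.552 ]
[[-0.4, -1.5], [0.3, -1.1], [0.8, 0.3], [-0.8, -1.1], [0.6, 3.1], [0.8, 3.8], [1.3, -1.0], [1.5, -1.2], [-0.0, -1.0]]
clip [-115.58930011   36.90581951] blade [-43.22893739  24.69332887]
knob [[0.59315336 0.13119295 0.098     ]] post [[ 0.59062054 -0.00378329  0.104     ]]
```

View pics/bar.png

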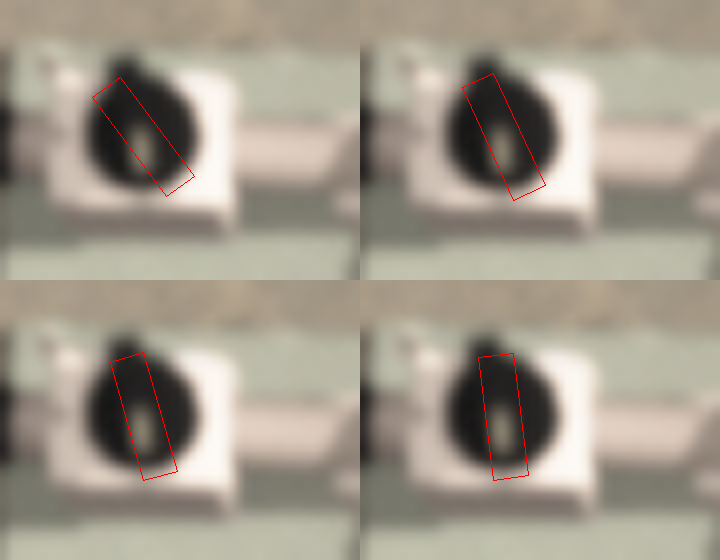

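The overlay shows the bar steep, at an angle of about 1.35–1.4, with its pale mark at px (282.5,213.5) and its far end at about (280.5,203). The raised points sit about 3 px off in a consistent way, so the plate must be offset from the origin. I'll refit with that offset free.

```bash
cat > fit2.py <<'E'
from h import *
t,s=[pickle.load(open(n+"0.pkl","rb")) for n in("top","side")]
St=np.array([[147.5,-55,12],[-147.5,-55,12],[-147.5,55,12],[147.5,55,12],[-45,33,60],[-45,0,122],[90,0,87],[-144,48,38],[-19,48,38],[0,44,66]])
pt=np.vstack([uncrop([(76,38),(757,58),(748,303),(64,287),(511,205),(515,90)],6.4,(255,195)),[(282.7,211.6)],uncrop([(748,266),(442,255),(688,238)],6.4,(255,195))])
Ss=np.array([[-147.5,55,12],[-147.5,-55,12],[147.5,55,12],[-144,48,38],[-144,36,38]])
ps=uncrop([(120,542),(393,524),(76,215),(152,463+0),(187,460)],5.2,(290,195))[:3]
Ss=Ss[:3]
def res(p,raw=False):
    q=p[:3];A=St.copy();B=Ss.copy();A[:4,:2]+=p[3:5];B[:3,:2]+=p[3:5];A[9,0]=p[5]
    return np.vstack([proj(t,W(q,A))-pt,proj(s,W(q,B))-ps]).ravel()
f=least_squares(res,[.59,.04,1.56,0,0,-115],x_scale=[.01,.01,.01,1,1,1],loss="soft_l1")
q=f.x[:3];print(f.x.round(4));print(res(f.x).reshape(-1,2).round(1).tolist())
np.save("q.npy",q);print("knob",W(q,[90,0,98]),"post",W(q,[-45,0,104]))
T=[]
for a in(1.15,1.25,1.35,1.45):
    im=cv2.resize(t["img"][195:230,265:310,::-1],None,fx=8,fy=8,interpolation=cv2.INTER_CUBIC)
    im=np.clip(im.astype(float)*2.2,0,255).astype(np.uint8)
    c,s_=np.cos(-a),np.sin(-a)
    for z in (110,87):
        P=[[90+c*x-s_*y,s_*x+c*y,z] for x,y in((20,5.5),(20,-5.5),(-20,-5.5),(-20,5.5))]
        p=(proj(t,W(q,P))-[265,195]+.5)*8-.5
        cv2.polylines(im,[p.round().astype(int)],True,(0,0,255) if z>100 else (255,0,0),1)
    T.append(im)
cv2.imwrite("pics/bar2.png",np.vstack([np.hstack(T[:2]),np.hstack(T[2:])]))
E
python3 fit2.py
```

```text
[ 5.981000e-01  4.320000e-02  1.552700e+00 -3.326900e+00  9.197800e+00
 -1.176696e+02]
[[-0.0, -0.6], [0.7, -0.2], [1.3, 1.2], [-0.4, -0.1], [-0.1, 0.6], [-0.0, 1.1], [-0.1, -0.6], [-0.3, -0.6], [0.6, -0.5], [-0.0, 0.2], [0.1, -0.6], [0.5, -0.8], [-1.1, -0.7]]
knob [[0.59973251 0.13318328 0.098     ]] post [[ 0.59729104 -0.00179464  0.104     ]]
```

View pics/bar2.png

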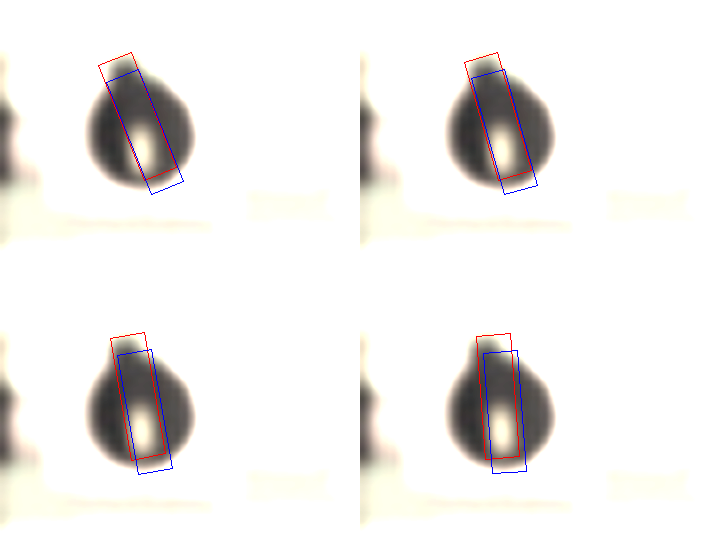

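The refit gives residuals of about 1 px or less. The knob is at about (0.598,0.133), its angle about 1.35, and the mark is about 72.7 mm from the blade start, within the stated 45–85 mm. Now I move above the knob.

```bash
python3 jog.py '[[-0.52,-0.301,0,1.8,0.04],[-0.52,-0.301,0,1.8,0.04],[-0.52,-0.301,0,1.8,0.04],[-0.52,-0.301,0,1.8,0.04],[-0.52,-0.301,0,1.8,0.04],[-0.52,-0.301,0,1.8,0.04],[-0.52,-0.301,0,1.8,0.04],[-0.52,-0.301,0,1.8,0.04],[-0.52,-0.301,0,1.8,0.04],[-0.52,-0.301,0,1.8,0.04],[-0.52,-0.301,0,1.8,0.04],[-0.52,-0.301,0,1.8,0.04]]'
cat > where.py <<'E'
from bench import r, imaging
import numpy as np,sys
from scipy.spatial.transform import Rotation as R
s=r.read_state();M=R.from_quat(s["eef_rot"]).as_matrix()
print(np.round(s["time"],2),"ee",np.round(s["ee_pos"],4),"ydir",np.degrees(np.arctan2(M[1,1],M[0,1])).round(2),"z",M[:,2].round(3),"w",round(s["width"],4),"grip",round(float(s["grip_force"]),1),"F",np.round(s["ft_force"],1),"T",np.round(s["torque"],2),"q",np.round(s["joint_positions"],2))
if len(sys.argv)>3: print("tool delta",(M.T@(np.array(sys.argv[1:4],float)-s["ee_pos"])).round(4))
E
python3 where.py 0.598 0.1325 0.112
```

```text
time: 1.3
ee_pos: [0.5984, 0.1318, 0.2444]
eef_rot: [0.878, 0.478, -0.0, -0.0]
ft_force: [0.8, 0.4, 0.5]
width: 0.04
grip_force: 0.0
1.3 ee [0.5984 0.1318 0.2444] ydir -32.87 z [-0.  0. -1.] w 0.04 grip 0.0 F [0.8 0.4 0.5] T [-0.04  0.09  0.04] q [-0.68  0.32  0.49  1.52 -0.15  1.34 -0.75]
tool delta [ 0.0004 -0.0007  0.1324]
```

```bash
python3 jog.py '[[0,-0.0007,0.05,0.794,0.04],[0,-0.0007,0.05,0.794,0.04],[0,-0.0007,0.05,0.794,0.04],[0,-0.0007,0.05,0.794,0.04],[0,-0.0007,0.05,0.794,0.04],[0,-0.0007,0.09,0.794,0.04],[0,-0.0007,0.11,0.794,0.04]]'; python3 where.py .598 .1325 .112
python3 - <<'E'
from bench import r, imaging
import cv2,numpy as np
a=imaging.camera("top")["img"][190:235,255:315,::-1];b=imaging.camera("side")["img"][120:260,270:400,::-1]
a=cv2.resize(a,(400,300),interpolation=2);b=cv2.resize(b,(400,430),interpolation=2)
o=np.zeros((430,800,3),np.uint8);o[:300,:400]=a;o[:,400:]=b;cv2.imwrite("pics/hover.png",o)
E
```

```text
time: 2.0
ee_pos: [0.5959, 0.1338, 0.132]
eef_rot: [0.995, 0.103, -0.001, 0.0]
ft_force: [-1.3, 0.1, -0.7]
width: 0.04
grip_force: 0.0
2.0 ee [0.5959 0.1338 0.132 ] ydir -78.12 z [-0.002 -0.001 -1.   ] w 0.04 grip 0.0 F [-1.3  0.1 -0.7] T [-0.06  0.24  0.01] q [-0.76  0.43  0.59  1.66 -0.26  1.13 -1.46]
tool delta [0.0019 0.0017 0.02  ]
```

View pics/hover.png

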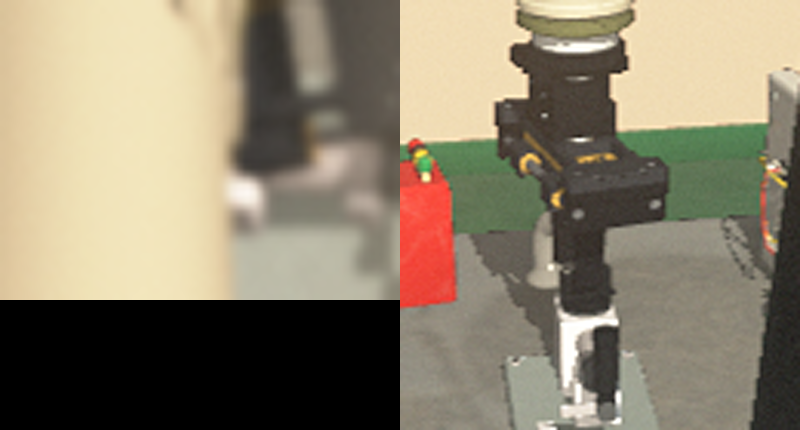

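The hover picture shows the gripper body and fingers directly over the knob, with the fingertips just above the bar and the red box clear. Now I lower and grip.

```bash
python3 jog.py '[[0,0,0.012,0,0.04],[0,0,0.022,0,0.04],[0,0,0.022,0,0.04]]' 30; python3 where.py .598 .1325 .112; python3 jog.py '[[0,0,0,0,0.0],[0,0,0,0,0.0],[0,0,0,0,0.0],[0,0,0,0,0.0],[0,0,0,0,0.0]]' 30; python3 where.py
```

```text
time: 2.4
ee_pos: [0.5965, 0.1337, 0.1116]
eef_rot: [0.995, 0.104, -0.001, 0.0]
ft_force: [0.1, -0.2, -0.4]
width: 0.0402
grip_force: 0.0
2.4 ee [0.5965 0.1337 0.1116] ydir -78.03 z [-0.001 -0.    -1.   ] w 0.0402 grip 0.0 F [ 0.1 -0.2 -0.4] T [-0.07  0.2   0.  ] q [-0.75  0.45  0.58  1.68 -0.27  1.09 -1.45]
tool delta [ 0.0012  0.0015 -0.0004]
time: 2.9
ee_pos: [0.5976, 0.1317, 0.1129]
eef_rot: [0.995, 0.103, 0.0, 0.001]
ft_force: [1.8, -6.0, 0.4]
width: 0.0109
grip_force: 30.0
2.9 ee [0.5976 0.1317 0.1129] ydir -78.12 z [ 0.001 -0.002 -1.   ] w 0.0109 grip 30.0 F [ 1.8 -6.   0.4] T [-1.49 -0.21  0.05] q [-0.75  0.45  0.58  1.68 -0.27  1.09 -1.45]
```

The bar is gripped flush (10.9 mm). I shift 2 mm to relieve the side force and turn anticlockwise.

```bash
python3 jog.py '[[0,0.002,0,0,0],[0,0.002,0,-0.15,0],[0,0.002,0,-0.3,0],[0,0.002,0,-0.45,0],[0,0.002,0,-0.6,0],[0,0.002,0,-0.75,0],[0,0.002,0,-0.9,0],[0,0.002,0,-1.05,0],[0,0.002,0,-1.2,0],[0,0.002,0,-1.2,0],[0,0.002,0,-1.2,0]]' 40; python3 where.py
```

```text
time: 4.0
ee_pos: [0.5994, 0.1298, 0.113]
eef_rot: [0.763, 0.647, 0.001, 0.002]
ft_force: [8.7, -5.6, -5.2]
width: 0.0104
grip_force: 40.0
4.0 ee [0.5994 0.1298 0.113 ] ydir -9.37 z [ 0.004 -0.001 -1.   ] w 0.0104 grip 40.0 F [ 8.7 -5.6 -5.2] T [-1.26 -1.9   0.02] q [-0.57  0.42  0.35  1.67 -0.16  1.08 -0.34]
```

```bash
for i in 1; do python3 jog.py '[[-0.001,0.003,0,-0.05,0],[-0.001,0.003,0,-0.1,0],[-0.001,0.003,0,-0.14,0],[-0.001,0.003,0,-0.14,0]]' >/dev/null; python3 where.py; python3 jog.py '[[0,0,0,-0.05,0],[0,0,0,-0.05,0]]' >/dev/null; python3 where.py;  python3 jog.py '[[0,0,0,-0.05,0],[0,0,0,-0.05,0]]' >/dev/null; python3 where.py; done
```

```text
4.4 ee [0.6    0.1297 0.1129] ydir -1.25 z [-0.001 -0.    -1.   ] w 0.0107 grip 40.0 F [-4.1 -3.8  5.8] T [-0.81  0.88  0.06] q [-0.54  0.42  0.32  1.66 -0.15  1.09 -0.2 ]
4.6 ee [0.6001 0.1297 0.1129] ydir 1.53 z [-0. -0. -1.] w 0.0111 grip 40.6 F [-2.5 -2.5  5.9] T [-0.76  0.85 -0.65] q [-0.54  0.42  0.32  1.66 -0.14  1.09 -0.15]
4.8 ee [0.6001 0.1297 0.1129] ydir 4.37 z [-0.  0. -1.] w 0.0112 grip 42.6 F [-3.5 -3.2  5.2] T [-0.7   0.85 -0.98] q [-0.53  0.42  0.31  1.66 -0.14  1.09 -0.11]
```

The torque rises from 0.06 to 0.98 N m while the bar stays put at about −1°, so the end stop is reached. I release and rise, then go above the post.

```bash
python3 jog.py '[[0,0,0,0,0.04],[0,0,0,0,0.04],[0,0,0,0,0.04],[0,0,-0.05,0,0.04],[0,0,-0.1,0,0.06],[0,0,-0.1,0,0.06]]' ; python3 where.py 0.597 -0.004 0.213
python3 - <<'E'
from bench import r, imaging
import cv2,numpy as np
a=imaging.camera("top")["img"][190:250,250:380,::-1];b=imaging.camera("side")["img"][150:310,280:380,::-1]
a=cv2.resize(a,(480,222),interpolation=2);b=cv2.resize(b,(300,480),interpolation=2)
o=np.zeros((480,800,3),np.uint8);o[:222,:480]=a;o[:,500:]=b;cv2.imwrite("pics/knob.png",o)
E
```

```text
time: 5.4
ee_pos: [0.6034, 0.131, 0.22]
eef_rot: [0.679, 0.734, 0.005, 0.003]
ft_force: [1.0, -0.4, -0.4]
width: 0.0484
grip_force: 0.0
5.4 ee [0.6034 0.131  0.22  ] ydir 4.45 z [ 0.011  0.004 -1.   ] w 0.0484 grip 0.0 F [ 1.  -0.4 -0.4] T [-0.13  0.01  0.04] q [-0.55  0.32  0.33  1.54 -0.11  1.28 -0.13]
tool delta [-0.1341 -0.0169  0.0064]
```

View pics/knob.png

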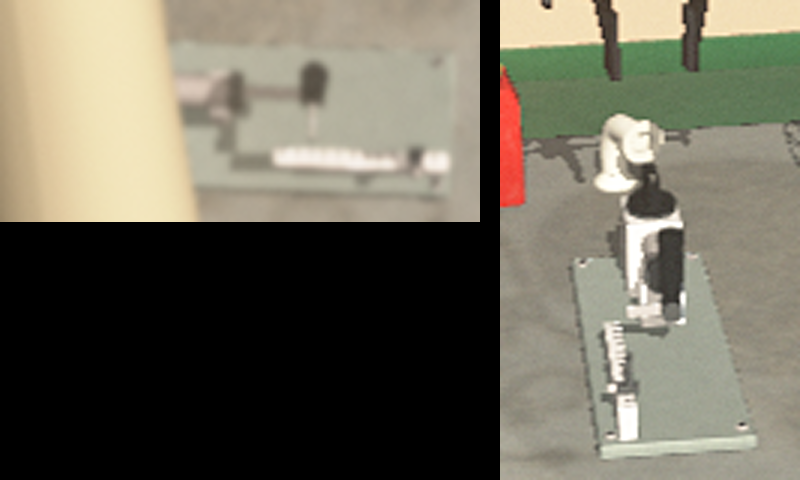

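The side crop shows the bar end-on, parallel to the barrel, so the knob is at its stop. The rod is still in, with the post at crop (313,80). I move above the post and turn so the jaws close along the pull.

```bash
python3 jog.py '[[-0.134,-0.0165,0,1.666,0.05],[-0.134,-0.0165,0,1.666,0.05],[-0.134,-0.0165,0,1.666,0.05],[-0.134,-0.0165,0,1.666,0.05],[-0.134,-0.0165,0,1.666,0.05],[-0.134,-0.0165,0,1.666,0.05],[-0.134,-0.0165,0,1.666,0.05],[-0.134,-0.0165,0,1.666,0.05],[-0.134,-0.0165,0,1.666,0.05],[-0.134,-0.0165,0,1.666,0.05],[-0.134,-0.0165,0,1.666,0.05],[-0.134,-0.0165,0,1.666,0.05]]' >/dev/null; python3 where.py 0.597 -0.004 0.106
```

```text
6.7 ee [ 0.5935 -0.0043  0.211 ] ydir -91.15 z [-0.002 -0.001 -1.   ] w 0.0499 grip 0.0 F [ 0.6 -0.   0.1] T [-0.02  0.23  0.02] q [-0.58  0.32  0.64  1.62 -0.2   1.27 -1.51]
tool delta [ 0.0037 -0.0005  0.105 ]
```

```bash
python3 jog.py '[[0.0035,0,0.04,0,0.05],[0.0035,0,0.08,0,0.05],[0.0035,0,0.104,0,0.05],[0.0035,0,0.104,0,0.05]]' 45 >/dev/null; python3 where.py; python3 jog.py '[[0,0,0,0,0],[0,0,0,0,0],[0,0,0,0,0],[0,0,0,0,0],[0,0,0,0,0]]' 45 >/dev/null; python3 where.py
```

```text
7.1 ee [ 0.5949 -0.0045  0.1044] ydir -90.78 z [-0.007 -0.001 -1.   ] w 0.0499 grip 0.0 F [-0.4 -0.3  0.5] T [ 0.02  0.14 -0.02] q [-0.55  0.43  0.6   1.72 -0.27  1.07 -1.45]
7.6 ee [ 0.5981 -0.0039  0.1092] ydir -90.96 z [ 0.001  0.001 -1.   ] w 0.018 grip 3.3 F [1.1 6.6 2.9] T [1.4  0.13 0.01] q [-0.55  0.43  0.6   1.72 -0.27  1.08 -1.45]
```

```bash
python3 jog.py '[[0,0,0,0,0],[0,0,0,0,0]]' 45 >/dev/null; python3 where.py; python3 jog.py '[[0,0.01,0,0,0],[0,0.02,0,0,0],[0,0.03,0,0,0],[0,0.04,0,0,0],[0,0.04,0,0,0]]' >/dev/null; python3 where.py
```

```text
7.8 ee [ 0.5981 -0.0031  0.1092] ydir -90.91 z [ 0.001  0.002 -1.   ] w 0.017 grip 44.8 F [-1.5  4.7  6.3] T [ 1.16  0.42 -0.  ] q [-0.55  0.43  0.6   1.72 -0.27  1.08 -1.45]
8.3 ee [ 0.5973 -0.0437  0.1092] ydir -90.97 z [ 0.001  0.002 -1.   ] w 0.017 grip 44.8 F [-2.3  7.7  6.4] T [ 1.89  0.53 -0.04] q [-0.49  0.43  0.61  1.72 -0.28  1.08 -1.38]
```

The rod slides freely (8 N). I go on to near the computed mark and then look.

```bash
python3 jog.py '[[0,0.01,0,0,0],[0,0.02,0,0,0],[0,0.03,0,0,0],[0,0.032,0,0,0],[0,0.032,0,0,0]]' >/dev/null; python3 where.py
python3 - <<'E'
from bench import r, imaging
import cv2,numpy as np,pickle
A=imaging.camera("top");B=imaging.camera("side");pickle.dump((A,B),open("end.pkl","wb"))
a=A["img"][200:250,310:380,::-1];b=B["img"][225:305,295:375,::-1]
a=cv2.resize(a,(400,286),interpolation=2);b=cv2.resize(b,(400,400),interpolation=2)
o=np.zeros((400,800,3),np.uint8);o[:286,:400]=a;o[:,400:]=b;cv2.imwrite("pics/mark.png",o)
E
```

```text
8.8 ee [ 0.5968 -0.0739  0.1092] ydir -90.87 z [ 0.     0.004 -1.   ] w 0.0171 grip 44.8 F [-3.6 11.4  8.1] T [ 2.33  0.79 -0.02] q [-0.44  0.44  0.61  1.71 -0.29  1.08 -1.32]
```

View pics/mark.png

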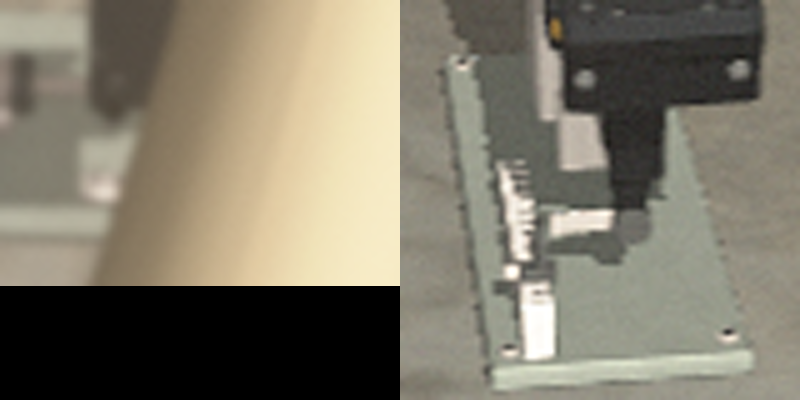

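The side crop shows the blade, bright, at (550–615, 222) and the dark clip around (540, 265), so the two are close. I refine the clip-to-blade distance numerically with sub-pixel profiles in the first top image and the side image.

Run:
```python
from h import *
t,s=[pickle.load(open(n+"0.pkl","rb")) for n in("top","side")]
q=np.load("q.npy")
np.set_printoptions(linewidth=200)
g=t["img"].mean(2).astype(int)
print(g[227:238,355:373]);print(g[215:229,329:341])
def box(x,hx,y0,y1,z0,z1): return [[a,b,c] for a in(x-hx,x+hx) for b in(y0,y1) for c in(z0,z1)]
for x in(-116,-118,-120):
    h=cv2.convexHull(proj(t,W(q,box(x,5,36,52,38,66))).astype(np.float32))[:,0];print(x,h.round(1).tolist())
print(proj(t,W(q,[[-45,33,60],[-45,20,60]])).round(2))
A,B=pickle.load(open("end.pkl","rb"))
o=[]
for img,bx in((s["img"],-45),(B["img"],None)):
    im=cv2.resize(img[245:300,305:345,::-1],None,fx=10,fy=10,interpolation=cv2.INTER_CUBIC)
    o.append(im)
def L(im,S,col):
    p=(proj(s,W(q,S))-[305,245]+.5)*10-.5
    cv2.polylines(im,[p.round().astype(int)],True,col,1)
im=o[1]
L(im,[[-144,36,38],[-144,48,38],[-19,48,38],[-19,36,38]],(255,0,0))
for x,c in((-122.7,(0,0,255)),): L(im,[[x,36,38],[x,52,38],[x,52,66],[x,36,66]],c);L(im,[[x,36,66],[x,52,66],[x+10,52,66],[x+10,36,66]],c)
L(im,[[-117.2,33,60],[-117.2,5,60]],(0,255,0))
cv2.imwrite("pics/side2.png",np.hstack(o))
```

```text
[[177 177 174 176 176 175 173 175 174 175 176 177 177 177 177 177 177 174]
 [176 175 174 175 173 170 168 167 168 170 173 176 177 177 176 177 177 173]
 [172 172 174 174 170 160 150 146 147 155 169 175 178 179 179 180 177 174]
 [169 168 173 177 169 148 127 118 122 142 172 188 189 191 194 192 183 175]
 [177 170 175 183 173 143 111  98 110 150 198 215 211 217 223 218 198 180]
 [198 186 184 187 176 142 107  95 115 174 224 234 229 234 239 235 213 183]
 [226 212 198 191 177 146 117 107 133 192 234 240 236 241 244 240 219 186]
 [234 224 203 187 174 151 129 129 149 197 233 241 240 242 244 240 219 185]
 [214 204 185 169 159 145 139 152 169 192 219 229 232 235 236 230 209 180]
 [169 167 159 151 148 143 147 168 182 183 187 194 198 202 205 203 191 175]
 [160 161 161 160 158 155 155 170 181 176 167 162 158 163 172 180 179 172]]
[[140 129 107  85  75  73  77  84 111 147 168 174]
 [147 135 112  90  82  83  83  91 120 153 170 175]
 [160 148 127 105 105 111 109 111 128 156 171 174]
 [171 162 146 134 137 149 144 138 147 163 174 175]
 [175 171 164 156 160 171 170 162 164 170 176 176]
 [176 174 172 168 1
[... 403 characters left out ...]
176 171 169 172 177 177 178 179 178]]
-116 [[363.3999938964844, 228.89999389648438], [363.29998779296875, 235.0], [362.5, 236.6999969482422], [358.70001220703125, 236.60000610351562], [358.8999938964844, 230.6999969482422], [359.6000061035156, 228.8000030517578]]
-118 [[364.20001220703125, 229.0], [364.0, 235.0], [363.20001220703125, 236.8000030517578], [359.5, 236.60000610351562], [359.6000061035156, 230.6999969482422], [360.3999938964844, 228.8000030517578]]
-120 [[365.0, 229.0], [364.79998779296875, 235.0], [364.0, 236.8000030517578], [360.20001220703125, 236.6999969482422], [360.3999938964844, 230.6999969482422], [361.1000061035156, 228.89999389648438]]
[[334.28 227.23]
 [334.44 222.37]]
```

View pics/side2.png

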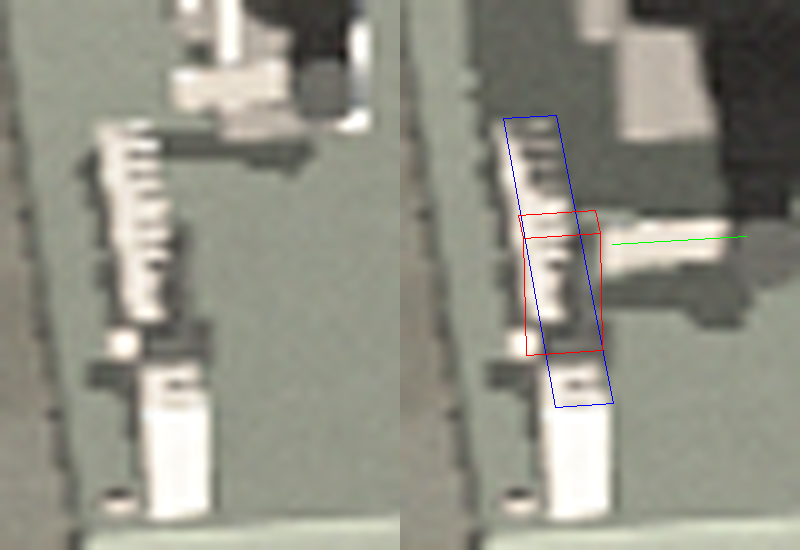

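The side view shows the clip as an upright at the inner face plus a foot on the rail. Its edges in both images put the clip centre 73 ± 1 mm from the blade's starting place. The rod is out 70.8 mm now, so it needs about 2.2 mm more.

```bash
python3 jog.py '[[0,0.0022,0,0,0],[0,0.0022,0,0,0],[0,0.0022,0,0,0]]' >/dev/null; python3 where.py
python3 - <<'E'
from h import *
from bench import r, imaging
c=imaging.camera("side");q=np.load("q.npy");s=pickle.load(open("side0.pkl","rb"))
np.set_printoptions(linewidth=220)
g=c["img"].mean(2).astype(int);g0=s["img"].mean(2).astype(int)
print("now rows262-276, cols 326,328,330,332,334,336\n",g[262:277,326:337:2].T)
print("start rows247-261, cols 322-333\n",g0[247:261,322:334:2].T)
print("clip rows 262-288 cols 319-326\n",g0[262:288,319:327].T)
print(proj(s,W(q,[[-45,33,60],[-45,10,60],[-118,33,60],[-118,10,60],[-118.5,36,66],[-123.5,36,38],[-123.5,48,38],[-144,36,38],[-144,48,38]])).round(1).tolist())
E
```

```text
9.2 ee [ 0.5967 -0.0754  0.1091] ydir -90.83 z [-0.     0.004 -1.   ] w 0.0173 grip 44.8 F [-3.7 11.3  9. ] T [ 2.36  0.85 -0.03] q [-0.43  0.44  0.61  1.71 -0.29  1.08 -1.31]
now rows262-276, cols 326,328,330,332,334,336
 [[ 97  94  92  97  92 127 230 234 231 240 149  96  92  93 137]
 [ 95  96  98  96  91 129 228 226 220 235 163  97  93  90 146]
 [ 97  93  91  93  93 123 246 229 219 230 162  94  90  90 147]
 [ 96  94  92  93  87 125 214 224 221 221 137  97  92  93  91]
 [ 96  92  93  96  88 142 220 222 223 184 100  93  95  95  93]
 [ 78  96  97  89  83 221 234 212 227 144  97  91  95  97  96]]
start rows247-261, cols 322-333
 [[162 151 149 154 151 209 191 187 171 150 151  99  94  90]
 [173 186 113  88 139 230 223 220 219 155 152 102  94  91]
 [178 179 157 149 147 211 219 217 176 127 134 107  91  92]
 [245 244 242 245 191 221 221 214 223 182 180 190 107  91]
 [161 175 177 172 195 221 219 218 173 174 179 184 107  90]
 [ 88 179 184 164 230 229 220 222 147 173 178 155  96  90]]
clip rows 262-288 cols 319-326
 [[172 228 165 226 229 180 227 187 229 188 230 233 218 234 242 113  91 103  95 
[... 223 characters left out ...]
98 227 218 255 253]
 [150 151 143 148 135 118 101  70  98  98 100  88  87  94  81  92  91 119 103 149 235 139 226 208 253 251]
 [156 151 142 149 150 115 101 100 109 114 113 118 105 110 107 106 108 112 100 172 238 167 230 214 251 252]
 [150 151 148 148 150 138 132 128 135 139 140 136 128 127 123  98  97 104  98 163 199 163 227 231 254 254]
 [151 147 145 153 149 147 146 152 147 148 144 146 146 151 133  97  93 103  97 114 137 127 185 208 237 239]
 [149 149 146 150 146 148 147 146 147 146 146 144 147 148 141 126 129 129 125 131 145 142 143 140 136 138]]
[[322.4, 252.8], [332.8, 252.1], [325.8, 269.2], [336.8, 268.5], [324.3, 266.9], [324.8, 279.7], [319.1, 280.1], [325.8, 284.8], [320.0, 285.2]]
```

Blade travel in the image (72.9 mm) agrees with the TCP (72.3 mm). The combined clip estimate is 73.3 mm, so I make one last 1 mm correction.

```bash
python3 jog.py '[[0,0.0012,0,0,0],[0,0.0012,0,0,0],[0,0.0012,0,0,0],[0,0.0012,0,0,0],[0,0.0012,0,0,0]]' >/dev/null; python3 where.py
```

```text
9.75 ee [ 0.5967 -0.0765  0.1091] ydir -90.82 z [-0.     0.004 -1.   ] w 0.0167 grip 44.8 F [-4.  12.4  9.2] T [ 2.36  0.95 -0.03] q [-0.43  0.44  0.61  1.71 -0.29  1.08 -1.31]
```

```bash
python3 -c "
from bench import r, imaging
print(r.close_job())"
```

```text
the job is handed in; nothing more can be done
None
```

I turned the knob anticlockwise to its end stop, pulled the rod out about 73.4 mm to the clip (mark estimated at 73.3 ± 1 mm from the images) and handed the job in with the gripper still holding the post; no verdict was returned.

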